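# Square up mounting boards in the corner jig and fit the keeper bar

### The arm

A 6-joint arm with a two-finger parallel gripper is mounted at the origin on the work surface. World frame = base frame: x ahead of the robot, y to its left, z up, the work surface at z = 0. Lengths are in mm, angles in degrees, forces in N, time in s.
With the tool pointing down it reaches from about 300 to 850 mm from the base axis. Payload 4.2 kg.
Tool frame: the origin (TCP) lies on the centre line of the jaws, within the pads' length; the fingertips stand 8 mm ahead of it and the grasp point (between the pads) lies 11 mm behind it; z points along the fingers, y is the line along which they close (so a half turn about z gives the same grasp; the last joint's range is limited). The gripper opens to 91 mm and grips with 3 to 60 N. Pads are 32 mm wide; open, the fingers measure 118 mm over their backs; the gripper's body (76 mm by 178 mm) begins 60 mm behind the grasp point.
Start: joints at [-66.005, 18.312, 89.639, -0, 72.044, -1.146], TCP at [244.296, -520.54, 221.976] pointing down, gripper open.
Joint ranges: [-177.97, 177.97], [-48.28, 115.42], [12.27, 149.76], [-77.06, 257.06], [2.81, 150.46], [-146.56, 146.56]. Speed limits (degrees/s): [147.25, 147.25, 180, 180, 180, 180].

### API

Orientations are given as [roll, pitch, yaw] about the fixed x, y, z axes, in that order (R = Rz(yaw) Ry(pitch) Rx(roll)).
In Python, from workcell import telemetry, eyes, ticket gives the robot as it stands. The module is installed in compiled form; this text tells all that it offers.
- The arm moves only by the shell command python3 -m crank 'ROWS' [OPENING] [FORCE]. ROWS is JSON, a list of rows, each an object of numbers: "dx", "dy", "dz": the shift along the world's x, y, z normalised to -1 to 1, where 1 is 80 cm; "yaw": the turn about the world's z normalised to -1 to 1, where 1 is 5 degrees. A call has 1 to 10 rows; each row shifts and turns the commanded pose from where the row before left it; what a row does not reach is not made up. A row lasts 1/8 s, in which the tool goes at most 62.5 mm and 10.7 degrees, less where a joint would pass 70% of its speed; a pose out of reach is approached as far as the arm can. A call with a number of a shift or a turn outside -1 to 1 is refused whole. A call with a gripper value outside its range is refused whole. OPENING is the opening, from 0 (shut) to 1 (fully open), set as the call begins (- or left out, the last holds). The fingers move at their own pace and stop on an object; FORCE is the grip in N (left out, the last holds). Time passes only in rows, so rows that do not move let the fingers close. It gives the time, the measured TCP pose, the force, the opening and the grip force at its end, in the units of the state.
- telemetry.state(): the state, without advancing time (a new reading comes with each control period).
- eyes.grab_frame(name): name is "scene" or "top" or "wrist"; returns the picture (400x640x3 uint8, red, green, blue); there is no depth.
- eyes.calibration(name): a dict with "camera_matrix" (3x3 intrinsics, pixels), "world_from_camera" (4x4, takes a point from camera to world coordinates). Camera axes: x right, y down, z forward; pixel columns grow to the right and rows downward; lengths in mm; the calibration is good to about 2 mm. A picture is of the moment at which its call begins: read the wrist's pose just before it. calibration takes no time and is no camera call; for the wrist camera it gives the pose at the moment of the call.
- ticket.job_done(): hands the job in; it is judged then, once.
The state is a dict: "time_s": time; "qpos": joint angles; "qvel": joint speeds; "effort": joint torques, N m; "ee_pos": TCP position; "ee_rot": TCP orientation; "force": force on the tool from outside, world axes, zero at the start; "torque": the same for the moment, N m; "gripper_width": finger opening in mm; "gripper_force": force on a finger pad.
Only numpy, scipy, OpenCV 4.12 (cv2) and the standard library are available. Lean on these libraries where they do the work, as an engineer would, in place of code of your own. Each camera call takes 0.05 s, during which the arm holds its last target. There are 200 camera calls.

### The job

Lay the loose brown board flat on top of the one already lying askew in the grey jig, and push both firmly but not hard home, until they bear on both steel fences, square and flush. Then take the aluminium bar, lower its hole over the tall rod without dropping it, and leave it lying flat along the top of the squared stack, let go; leave the other things on the bench alone.

Things in the scene. Friction and masses are not known exactly. Their poses are not given: they have to be found in the camera images.
- jig: Fixed grey jig plate 250 (x) x 150 (y) x 12 mm, origin at the centre of its underside. Two rigid steel fences stand 16 mm above it: the long fence along x (x -55 to +70 mm), inner face at y = +45 mm looking to -y, 14 mm thick; the end fence along y (y -15 to +37 mm), inner face at x = +78 mm looking to -x, 12 mm thick. A 12 mm steel rod stands upright beyond the end fence.
- fences: The two steel fences, one fixed piece with the jig plate; same origin and axes as the jig.
- corner (a point): Point on the plate's top (12 mm above the table) where the planes of the fences' inner faces meet: x = +78, y = +45 mm in the jig, axes as the jig's. A board that is home has its centre at x = -70, y = -28 mm from here, long side along x; the lower one's underside at z = 0, the upper one's at 10 mm.
- rod_top (a point): Tip of the guide rod (tapered over its last 6 mm), on its axis: 112 mm above the table, 100 mm above the plate, at x = +104, y = +17 mm in the jig; axes as the jig's.
- board_low: Brown insulating board 140 (x) x 56 (y) x 10 mm, about 0.12 kg, lying loose and skewed on the jig plate, 10 to 40 mm off the fences. Origin at the centre of its underside. Either way round is good. The boards slide easily on the jig and on each other (friction about 0.3).
- board_new: A second board just like it (140 x 56 x 10 mm, origin at the centre of its underside), lying flat on the table; it can be gripped across its 56 mm width. A finger does not fit between a board that is home and the long fence.
- bar: Aluminium keeper bar with a blue stripe, 180 (x) x 36 (y) x 14 mm, about 0.26 kg, flat on the table, origin at the centre of its underside (its balance point). One vertical through hole, 15 mm in diameter, at x = +72 mm. In place it reaches from the rod over the end fence and along the boards, its underside 20 mm above the jig plate.
- bar_hole (a point): Centre of the bar's hole, at the level of the bar's underside; axes as the bar's.
- contactor: Bystander, to be left alone: black contactor, 45 x 75 x 65 mm; origin at the centre of its underside.
- button_box: Bystander, to be left alone: black box with a red, a green and a yellow button on top, 60 x 140 x 55 mm; origin at the centre of its underside.
- terminals: Bystander, to be left alone: row of grey, blue and yellow terminal blocks on a piece of rail, 36 x 130 x 40 mm; origin at the centre of its underside.
- meter: Bystander, to be left alone: yellow multimeter lying flat, 140 x 75 x 36 mm; origin at the centre of its underside.
- screw_jar: Bystander, to be left alone: small jar, 48 mm wide, 60 mm tall; origin at the centre of its underside.
- screwdriver: Bystander, to be left alone: screwdriver lying on the table, handle towards its own -x; origin at the centre of its underside.
- breaker: Bystander, to be left alone: white circuit breaker with a red toggle, 28 x 70 x 66 mm; origin at the centre of its underside.
Mind the look-alikes: they are no part of the job. Several things look just like the bar: the one meant starts farthest from the robot's base.

How it is judged (in metres and radians):
On the way, in this order (a step that is already met when the one before it is completed fails the run):
1. the loose board lies on the other one, both flush against both fences and bearing on them (over 0.4 N), the bar not yet over the rod (x of board_low in the frame of corner between -0.0718 and -0.0685 m and y of board_low in the frame of corner between -0.0298 and -0.0265 m and z of board_low in the frame of corner between -0.003 and 0.003 m and angle between the x axis of each of board_low, board_new and the x axis of corner, either way round below 0.02 rad and angle between each of board_low, board_new's own z axis and vertical below 0.04 rad and x of board_new in the frame of corner between -0.0718 and -0.0685 m and y of board_new in the frame of corner between -0.0298 and -0.0265 m and z of board_new in the frame of corner between 0.007 and 0.013 m and contact force between any of board_low, board_new and fences above 0.4 N and horizontal distance between bar_hole and rod_top above 0.02 m), for 0.02 s.
2. the bar's hole is on the rod, below its tip (horizontal distance between bar_hole and rod_top below 0.005 m and z of bar_hole in the frame of corner below 0.09 m), for 0.1 s.
At the end, for the whole second after the job is handed in: Both boards flat, stacked on the jig plate, within 1.8 mm of touching both fences, square within 0.02 rad; bar flat on the stack (underside 17 to 23.5 mm above the plate, tilt under 0.04 rad), hole within 3 mm of the rod axis, along the boards within 0.12 rad; all released, at rest (x of board_low in the frame of corner between -0.0718 and -0.0685 m and y of board_low in the frame of corner between -0.0298 and -0.0265 m and z of board_low in the frame of corner between -0.003 and 0.003 m and angle between the x axis of each of board_low, board_new and the x axis of corner, either way round below 0.02 rad and angle between each of board_low, board_new, bar's own z axis and vertical below 0.04 rad and x of board_new in the frame of corner between -0.0718 and -0.0685 m and y of board_new in the frame of corner between -0.0298 and -0.0265 m and z of board_new in the frame of corner between 0.007 and 0.013 m and horizontal distance between bar_hole and rod_top below 0.003 m and z of bar_hole in the frame of corner between 0.017 and 0.0235 m and angle between the x axis of bar and the x axis of corner, either way round below 0.12 rad and x of bar in the frame of corner below -0.03 m and linear speed of each of board_low, board_new, bar below 0.02 m/s).
It fails at once if a board is driven hard against a fence (over 35 N) (contact force between any of board_low, board_new and fences above 35 N).
It fails at once if the bar is dropped or flung down at the rod (faster than 0.5 m/s) (horizontal distance between bar_hole and rod_top below 0.01 m and linear speed of bar above 0.5 m/s).
It fails at once if a bystander is shoved more than 30 mm (distance of any of contactor, button_box, terminals, meter, screw_jar, screwdriver, breaker from where it was at the start of the episode above 0.03 m).
It also fails if it takes over 72 s, if anything falls off the work surface, if the arm or the gripper's body presses on something with over 40 N, if the wrist force passes 120 N, or if a joint passes its speed limit or range.

## Working session

There is one attempt and no reset: what is moved stays moved. The work goes in short steps, Python scripts to look and compute and a shell command to move; the robot and the scene stay as the last step left them, time stands still between calls to the robot, and variables do not carry over. Pictures are saved under pics/ and viewed, at most 10 in all, crops included, and the job is handed in when it is done.

```bash
mkdir -p pics; cat > h.py <<'E'
import numpy as np, cv2
from workcell import telemetry, eyes, ticket
def grab(n,f=None):
    c=eyes.calibration(n); im=eyes.grab_frame(n)
    if f: cv2.imwrite('pics/'+f,im[:,:,::-1])
    return im,c
def ray(c,u,v,z):
    K=np.array(c['camera_matrix']);T=np.array(c['world_from_camera'])
    d=T[:3,:3]@np.linalg.solve(K,[u,v,1.]);o=T[:3,3]
    return (o+d*(z-o[2])/d[2])[:2]
def proj(c,p):
    K=np.array(c['camera_matrix']);T=np.linalg.inv(np.array(c['world_from_camera']))
    q=K@(T[:3,:3]@np.array(p,float)+T[:3,3]);return q[:2]/q[2]
E
python3 - <<'E'
from h import *
for n in('top','scene'):
    im,c=grab(n,n+'0.png'); print(n,np.round(c['camera_matrix'],1).tolist(),np.round(c['world_from_camera'],3).tolist())
print(telemetry.state())
E
```

```text
top [[414.1, 0.0, 319.3], [0.0, 414.1, 203.8], [0.0, 0.0, 1.0]] [[0.022, -0.991, 0.13, 404.127], [-1.0, -0.019, 0.021, -10.453], [-0.019, -0.131, -0.991, 1194.012], [0.0, 0.0, 0.0, 1.0]]
scene [[466.7, 0.0, 316.6], [0.0, 466.7, 190.9], [0.0, 0.0, 1.0]] [[0.334, 0.731, -0.595, 1431.484], [0.942, -0.261, 0.208, -318.385], [-0.003, -0.631, -0.776, 1233.878], [0.0, 0.0, 0.0, 1.0]]
{'time_s': 0.1, 'qpos': array([-6.60051640e+01,  1.83482262e+01,  8.96972618e+01, -9.78946736e-04,
        7.20453274e+01, -1.14643647e+00]), 'qvel': array([-0.02471434, -0.04809672, -0.12505912,  0.06191959,  0.00572194,
        0.03956509]), 'effort': array([ 3.94213348e-04, -4.13333023e+01, -2.32510078e+01,  7.29272445e-02,
        4.21965960e-02, -6.29708757e-05]), 'ee_pos': array([ 244.10638674, -520.13848645,  221.21646416]), 'ee_rot': array([-1.79909184e+02, -8.86405795e-04,  2.51415742e+01]), 'force': array([ 0.05164588, -0.20619558,  0.20589523]), 'torque': array([-0.00605958, -0.0524218 ,  0.0503129 ]), 'gripper_force': 0.0, 'gripper_width': 91.15869271690022}
```

View pics/top0.png

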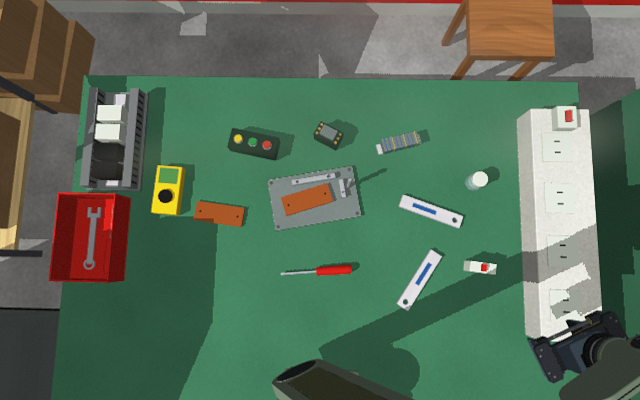

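View pics/scene0.png

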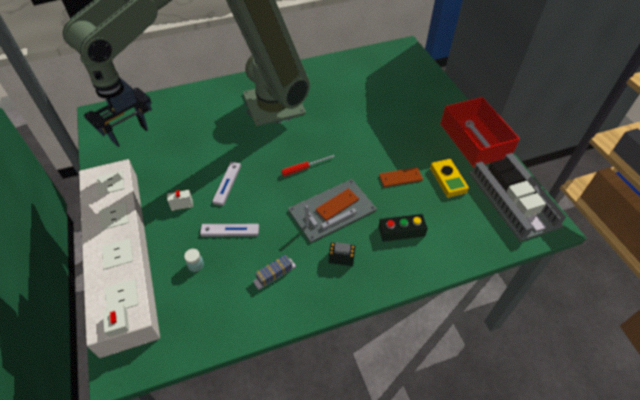

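Top view: the brown loose board is at (220,213) and the other board is in the jig at (307,199). The jig's long fence is on the upper side and its rod on the right, at about (345,187). Bar candidates are the bars at (431,211) and (420,280). The first is farther from the base (bottom of the picture), so I choose that one and check it in a crop.

```bash
python3 - <<'E'
from h import *
im,c=grab('top')
hsv=cv2.cvtColor(im,cv2.COLOR_RGB2HSV)
def rects(mask,roi,z,name,amin=150):
    u0,v0,u1,v1=roi; m=np.zeros_like(mask); m[v0:v1,u0:u1]=mask[v0:v1,u0:u1]
    for k in cv2.findContours(m,cv2.RETR_EXTERNAL,cv2.CHAIN_APPROX_NONE)[0]:
        if cv2.contourArea(k)<amin: continue
        w=np.array([ray(c,*p[0],z) for p in k],np.float32)
        (cx,cy),(a,b),t=cv2.minAreaRect(w)
        if a<b:a,b,t=b,a,t+90
        print(name,'c',round(cx,1),round(cy,1),'size',round(a),round(b),'yaw long',round(t,1),'px',cv2.minAreaRect(k)[0])
br=cv2.inRange(hsv,(5,110,60),(18,255,255))
rects(br,(180,150,262,260),10,'new'); rects(br,(262,150,370,240),22,'low')
wh=cv2.inRange(hsv,(0,0,130),(179,70,255))|cv2.inRange(hsv,(100,80,60),(130,255,255))
rects(wh,(390,185,466,320),14,'bar')
gr=cv2.inRange(hsv,(0,0,60),(179,60,255))|br
rects(gr,(260,155,370,240),12,'jig',2000)
a=im[150:250,250:370]; b=im[180:320,390:470]
cv2.imwrite('pics/crop1.png',np.hstack([cv2.resize(a,(480,400),interpolation=2),cv2.resize(b,(228,400),interpolation=2)])[:,:,::-1])
cw=eyes.calibration('wrist');print(np.round(cw['world_from_camera'],2).tolist(),np.round(cw['camera_matrix'],1).tolist())
E
```

```text
new c 526.0 304.5 size 141 58 yaw long 82.7 px (218.85772705078125, 213.4604034423828)
low c 571.2 51.8 size 140 56 yaw long 108.6 px (306.4234924316406, 199.05516052246094)
bar c 351.7 -268.0 size 181 40 yaw long 147.5 px (418.6929931640625, 279.56304931640625)
bar c 544.5 -302.1 size 183 41 yaw long 70.7 px (430.3467102050781, 211.17152404785156)
jig c 577.3 31.4 size 250 151 yaw long 100.9 px (313.7744140625, 197.76724243164062)
[[0.43, -0.88, -0.22, 306.53], [-0.91, -0.41, -0.1, -492.26], [-0.0, 0.25, -0.97, 385.19], [0.0, 0.0, 0.0, 1.0]] [[293.5, 0.0, 321.3], [0.0, 293.5, 203.2], [0.0, 0.0, 1.0]]
```

View pics/crop1.png

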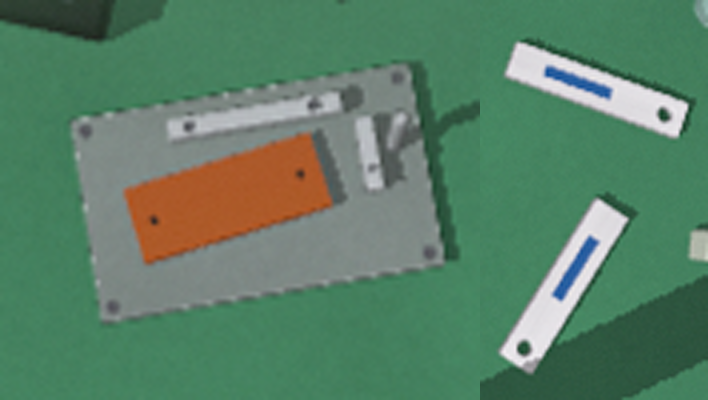

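The crop confirms it: both bars have hole and stripe, and the upper one (farther from the base) has its hole at the right/lower end, near world (521,-370). The jig's x axis points to yaw -79, with the rod on its right. I'll move over the jig and look.

```bash
python3 -m crank '[{"dx":0.038,"dy":0.067,"yaw":1},{"dx":0.038,"dy":0.067,"yaw":1},{"dx":0.038,"dy":0.067,"yaw":1},{"dx":0.038,"dy":0.067,"yaw":1},{"dx":0.038,"dy":0.067,"yaw":1},{"dx":0.038,"dy":0.067,"yaw":1},{"dx":0.038,"dy":0.067,"yaw":1},{"dx":0.038,"dy":0.067,"yaw":1},{"dx":0.038,"dy":0.067,"yaw":1},{"dx":0.038,"dy":0.067,"yaw":1}]' 1 20
python3 -m crank '[{"yaw":1},{"yaw":1},{"yaw":1},{"yaw":1},{"yaw":1},{},{}]'
python3 - <<'E'
from h import *
im,c=grab('wrist','w1.png');s=telemetry.state();print(s['time_s'],s['ee_pos'],s['ee_rot'],np.round(c['world_from_camera'],2).tolist())
for p in [(577.3,31.4,12),(636.2,-36.7,12),(613.7,-67.5,112),(613.7,-67.5,12)]: print(proj(c,p))
E
```

```text
0.2 [ 244.16664012 -520.26569701  221.437813  ] [-1.79937570e+02 -2.03822933e-03  2.51391000e+01] [[0.43, -0.88, -0.22, 306.53], [-0.91, -0.41, -0.1, -492.26], [-0.0, 0.25, -0.97, 385.19], [0.0, 0.0, 0.0, 1.0]]
[-103.38033764 -442.98214604]
[  -8.77160721 -487.98144151]
[-165.76386304 -780.24803456]
[  23.57557708 -427.1891663 ]validation failed for argument at $[0]...
validation failed for argument at $[0]...
```

View pics/w1.png

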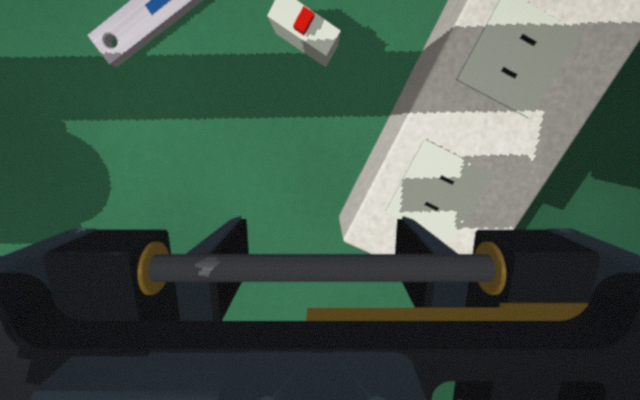

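The picture only shows the start view, with nothing of the task near the jaws, because the rows were refused. Probably every row needs all four keys.

```bash
python3 -m crank '[{"dx":0.038,"dy":0.067,"dz":0,"yaw":1},{"dx":0.038,"dy":0.067,"dz":0,"yaw":1},{"dx":0.038,"dy":0.067,"dz":0,"yaw":1},{"dx":0.038,"dy":0.067,"dz":0,"yaw":1},{"dx":0.038,"dy":0.067,"dz":0,"yaw":1},{"dx":0.038,"dy":0.067,"dz":0,"yaw":1},{"dx":0.038,"dy":0.067,"dz":0,"yaw":1},{"dx":0.038,"dy":0.067,"dz":0,"yaw":1},{"dx":0.038,"dy":0.067,"dz":0,"yaw":1},{"dx":0.038,"dy":0.067,"dz":0,"yaw":1}]' 1 20
```

```text
time_s: 1.45
ee_pos: [549.0, 17.4, 222.0]
ee_rot: [180.0, 0.0, 75.3]
force: [0.6, -0.3, 0.0]
gripper_width: 91.2
gripper_force: 0.0
```

```bash
python3 -m crank '[{"dx":-0.007,"dy":0.067,"dz":0,"yaw":1},{"dx":-0.007,"dy":0.067,"dz":0,"yaw":0.5},{"dx":-0.007,"dy":0.067,"dz":0,"yaw":0},{"dx":-0.007,"dy":0.05,"dz":0,"yaw":0},{"dx":0,"dy":0,"dz":0,"yaw":0}]'
python3 - <<'E'
from h import *
im,c=grab('wrist','w2.png');s=telemetry.state();print(s['time_s'],s['ee_pos'],s['ee_rot'])
hsv=cv2.cvtColor(im,cv2.COLOR_RGB2HSV);m=cv2.inRange(hsv,(5,110,60),(18,255,255))
for k in cv2.findContours(m,cv2.RETR_EXTERNAL,cv2.CHAIN_APPROX_NONE)[0]:
    if cv2.contourArea(k)<1500: continue
    w=np.array([ray(c,*p[0],10) for p in k],np.float32)
    print(cv2.minAreaRect(w),cv2.minAreaRect(k))
E
```

```text
time_s: 2.08
ee_pos: [525.3, 218.7, 221.6]
ee_rot: [-180.0, -0.0, 82.9]
force: [-0.2, -0.2, -0.3]
gripper_width: 91.3
gripper_force: 0.0
2.125 [525.4895261  217.02064336 221.60090448] [-1.79976904e+02  4.87893383e-02  8.27818700e+01]
((528.1690673828125, 304.68194580078125), (140.5389404296875, 56.57448196411133), 82.90093231201172) ((314.4999694824219, 110.99999237060547), (46.99999237060547, 119.99998474121094), -0.0)
```

View pics/w2.png

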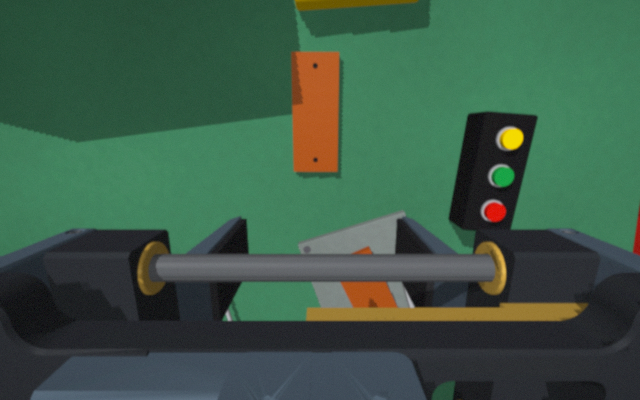

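The board lies at (316,111) px, clear of its neighbours, with the jaws either side of its line. I'll move over, lower and grip.

```bash
python3 -m crank '[{"dx":0.0017,"dy":0.055,"dz":0,"yaw":0},{"dx":0.0017,"dy":0.055,"dz":-0.035,"yaw":0},{"dx":0,"dy":0,"dz":-0.07,"yaw":0},{"dx":0,"dy":0,"dz":-0.07,"yaw":0},{"dx":0,"dy":0,"dz":-0.06,"yaw":0},{"dx":0,"dy":0,"dz":-0.0285,"yaw":0},{"dx":0,"dy":0,"dz":0,"yaw":0}]'
python3 -m crank '[{"dx":0,"dy":0,"dz":0,"yaw":0},{"dx":0,"dy":0,"dz":0,"yaw":0},{"dx":0,"dy":0,"dz":0,"yaw":0},{"dx":0,"dy":0,"dz":0,"yaw":0},{"dx":0,"dy":0,"dz":0,"yaw":0},{"dx":0,"dy":0,"dz":0,"yaw":0}]' 0.5 25
```

```text
time_s: 3.0
ee_pos: [529.0, 302.5, 10.4]
ee_rot: [-180.0, 0.1, 82.5]
force: [0.0, 0.0, 0.3]
gripper_width: 91.4
gripper_force: 0.0
time_s: 3.75
ee_pos: [528.6, 304.2, 11.3]
ee_rot: [180.0, 0.0, 82.6]
force: [-1.2, -0.4, 1.3]
gripper_width: 55.9
gripper_force: 25.0
```

```bash
python3 -m crank '[{"dx":0,"dy":0,"dz":0.06,"yaw":0},{"dx":0,"dy":0,"dz":0.04,"yaw":0.7},{"dx":0.0092,"dy":-0.063,"dz":0,"yaw":0.95},{"dx":0.0092,"dy":-0.063,"dz":0,"yaw":0.95},{"dx":0.0092,"dy":-0.063,"dz":0,"yaw":0.95},{"dx":0.0092,"dy":-0.063,"dz":0,"yaw":0.95},{"dx":0.0092,"dy":-0.063,"dz":0,"yaw":0},{"dx":0,"dy":0,"dz":-0.03,"yaw":0},{"dx":0,"dy":0,"dz":0,"yaw":0}]'
python3 - <<'E'
from h import *
im,c=grab('top');s=telemetry.state();print(s['time_s'],s['ee_pos'],s['ee_rot'])
print(s['force'],s['gripper_width'])
E
```

```text
time_s: 4.88
ee_pos: [563.8, 51.6, 65.5]
ee_rot: [-179.7, -0.1, 105.1]
force: [-0.1, -0.1, -0.2]
gripper_width: 55.3
gripper_force: 25.0
4.925 [564.68925869  52.25351444  66.49367239] [-1.79879471e+02 -3.44165495e-02  1.05132505e+02]
[ 0.88692044 -0.27518525 -0.52131545] 55.41932516842137
```

```bash
python3 -m crank '[{"dx":0,"dy":0,"dz":-0.02,"yaw":0},{"dx":0,"dy":0,"dz":-0.015,"yaw":0},{"dx":0,"dy":0,"dz":-0.004,"yaw":0},{"dx":0,"dy":0,"dz":-0.001,"yaw":0},{"dx":0,"dy":0,"dz":0,"yaw":0}]'
python3 -m crank '[{"dx":0,"dy":0,"dz":0,"yaw":0},{"dx":0,"dy":0,"dz":0,"yaw":0},{"dx":0,"dy":0,"dz":0,"yaw":0},{"dx":0,"dy":0,"dz":0,"yaw":0}]' 0.67
```

```text
time_s: 5.55
ee_pos: [565.7, 52.4, 35.4]
ee_rot: [180.0, 0.0, 105.1]
force: [-0.2, -0.6, -0.5]
gripper_width: 55.8
gripper_force: 25.0
time_s: 6.05
ee_pos: [565.5, 52.2, 35.3]
ee_rot: [180.0, 0.0, 105.1]
force: [0.3, -0.6, 0.5]
gripper_width: 61.0
gripper_force: 0.0
```

```bash
python3 -m crank '[{"dx":0,"dy":0,"dz":0.06,"yaw":0},{"dx":0,"dy":0,"dz":0.07,"yaw":0},{"dx":0,"dy":0,"dz":0.07,"yaw":0},{"dx":0.014,"dy":-0.07,"dz":0.037,"yaw":-0.84},{"dx":0.014,"dy":-0.07,"dz":0,"yaw":0},{"dx":0.014,"dy":-0.07,"dz":0,"yaw":0},{"dx":0,"dy":-0.06,"dz":0,"yaw":0},{"dx":0,"dy":0,"dz":0,"yaw":0},{"dx":0,"dy":0,"dz":0,"yaw":0}]' 1
python3 - <<'E'
from h import *
im,c=grab('wrist','w3.png');s=telemetry.state();print(s['time_s'],s['ee_pos'],s['ee_rot'])
np.save('w3.npy',np.array(c['world_from_camera']))
for p in [(577.3,31.4,12),(636.2,-36.7,12),(613.7,-67.5,112),(613.7,-67.5,12)]: print(proj(c,p))
E
```

```text
time_s: 7.18
ee_pos: [598.5, -161.7, 223.7]
ee_rot: [-180.0, -0.1, 100.9]
force: [0.0, 0.2, 0.3]
gripper_width: 91.1
gripper_force: 0.0
7.225 [ 598.57621361 -161.14336576  223.87140006] [-1.79998119e+02 -4.34775832e-02  1.00978648e+02]
[335.57369798  15.00916318]
[372.18993294  88.13907599]
[358.36432611 103.84185986]
[348.44975037 110.7658684 ]
```

View pics/w3.png

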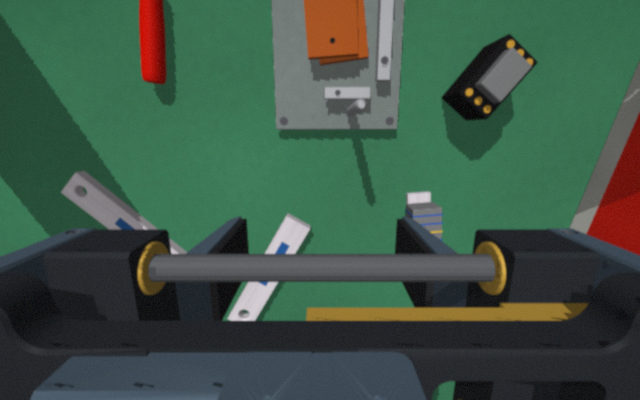

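The stack sits on the low board (two orange layers at (337,30) px), slightly skewed. The end fence is at (347,92), the long fence at (385,40) and the rod tip near (361,104), with the plate corners at (277,129) and (397,129). I'll refine the jig pose from these.

```bash
python3 - <<'E'
from h import *
im=cv2.imread('pics/w3.png')[:,:,::-1].copy(); c=dict(eyes.calibration('wrist'));c['world_from_camera']=np.load('w3.npy')
hsv=cv2.cvtColor(im,cv2.COLOR_RGB2HSV)
plate=(hsv[:,:,1]<60).astype(float)
# plate left/right edges by row, bottom edge by column
L=[];R=[];B=[]
for v in range(10,122,3):
    r=np.where(plate[v,250:337])[0]; L.append(ray(c,250+r[0]-.5,v,12))
    q=hsv[v,385:430,1]; R.append(ray(c,385+np.where(q<60)[0].max()+.5,v,12))
for u in range(285,390,3):
    B.append(ray(c,u,110+np.where(plate[110:140,u])[0].max()+.5,12))
for n,a in(('L',L),('R',R),('B',B)):
    a=np.array(a,np.float32);vx,vy,x,y=cv2.fitLine(a,cv2.DIST_HUBER,0,.01,.01).ravel();print(n,np.degrees(np.arctan2(vy,vx)),x,y,'resid',np.std((a-[x,y])@[-vy,vx]))
# rod tip
print('tip',ray(c,361,103,112))
g=cv2.resize(im[0:135,265:410],None,fx=5,fy=4.4,interpolation=cv2.INTER_CUBIC);cv2.imwrite('pics/c3.png',g[:,:,::-1])
E
```

```text
L -79.01315 516.1231 -35.245724 resid 0.35842884
R -78.827126 663.2621 -6.846848 resid 0.33801278
B 10.936143 590.7928 -94.56069 resid 0.27927095
tip [615.85109717 -66.35779733]
```

View pics/c3.png

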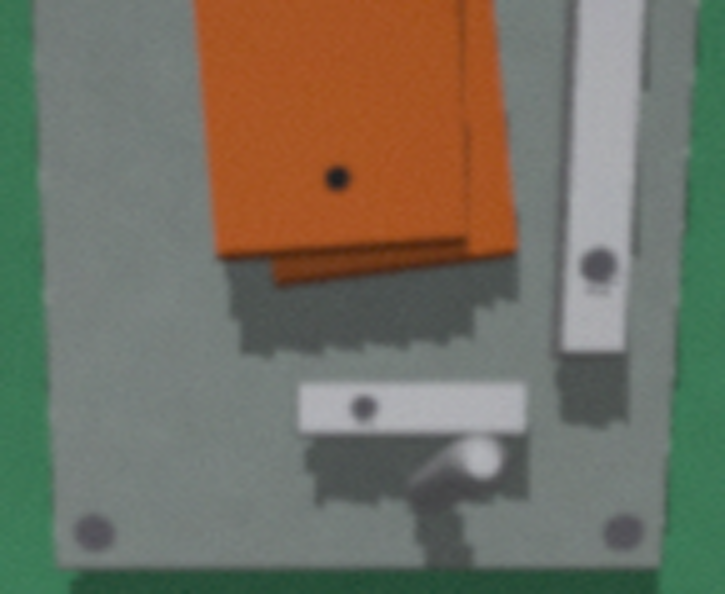

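The jig comes out at (580,30.6), yaw -79.0, with the rod tip at about (616.4,-67.5). Next I turn the open gripper so that both fingers push on the long flank.

```bash
python3 -m crank '[{"dx":-0.0112,"dy":0.025,"dz":0,"yaw":-1},{"dx":-0.0112,"dy":0.025,"dz":0,"yaw":-1},{"dx":-0.0112,"dy":0.025,"dz":0,"yaw":-1},{"dx":-0.0112,"dy":0.025,"dz":0,"yaw":-1},{"dx":-0.0112,"dy":0.025,"dz":0,"yaw":-1},{"dx":-0.0112,"dy":0.025,"dz":0,"yaw":-1},{"dx":-0.0112,"dy":0.025,"dz":0,"yaw":-1},{"dx":-0.0112,"dy":0.025,"dz":0,"yaw":-1},{"dx":-0.0112,"dy":0.025,"dz":0,"yaw":-1},{"dx":-0.0112,"dy":0.025,"dz":0,"yaw":-1}]'
python3 -m crank '[{"dx":0,"dy":0,"dz":-0.02,"yaw":-1},{"dx":0,"dy":0,"dz":-0.02,"yaw":-1},{"dx":0,"dy":0,"dz":-0.02,"yaw":-1},{"dx":0,"dy":0,"dz":-0.02,"yaw":-1},{"dx":0,"dy":0,"dz":-0.02,"yaw":-1},{"dx":0,"dy":0,"dz":-0.02,"yaw":-1},{"dx":0,"dy":0,"dz":-0.02,"yaw":-1},{"dx":0,"dy":0,"dz":-0.02,"yaw":-1},{"dx":0,"dy":0,"dz":0,"yaw":0},{"dx":0,"dy":0,"dz":0,"yaw":0}]'
```

```text
time_s: 8.48
ee_pos: [508.2, 40.0, 224.2]
ee_rot: [180.0, -0.0, 50.9]
force: [0.6, -0.4, 0.4]
gripper_width: 91.4
gripper_force: 0.0
time_s: 9.72
ee_pos: [509.4, 38.6, 96.7]
ee_rot: [180.0, -0.1, 11.1]
force: [0.6, 0.1, -0.0]
gripper_width: 91.3
gripper_force: 0.0
```

```bash
python3 -m crank '[{"dx":0,"dy":0,"dz":-0.05,"yaw":0},{"dx":0,"dy":0,"dz":-0.035,"yaw":0},{"dx":0,"dy":0,"dz":-0.0065,"yaw":0},{"dx":0,"dy":0,"dz":0,"yaw":0},{"dx":0.0074,"dy":0.00143,"dz":0,"yaw":0},{"dx":0.0074,"dy":0.00143,"dz":0,"yaw":0},{"dx":0.0074,"dy":0.00143,"dz":0,"yaw":0},{"dx":0.0074,"dy":0.00143,"dz":0,"yaw":0},{"dx":0.0074,"dy":0.00143,"dz":0,"yaw":0},{"dx":0,"dy":0,"dz":0,"yaw":0}]'
python3 - <<'E'
from h import *
s=telemetry.state();O=np.array([580,30.6]);d=s['ee_pos'][:2]-O;print('jig',d@[.191,-.982],d@[.982,.191],s['ee_pos'],s['force'])
im,c=grab('wrist','w4.png')
E
```

```text
time_s: 10.98
ee_pos: [539.5, 43.7, 22.7]
ee_rot: [180.0, -0.0, 10.9]
force: [0.6, -0.0, -0.2]
gripper_width: 91.3
gripper_force: 0.0
jig -20.57266864400145 -37.31218641895327 [539.46268576  43.6652155   22.70185748] [ 0.55354223 -0.01108037 -0.19079105]
```

View pics/w4.png

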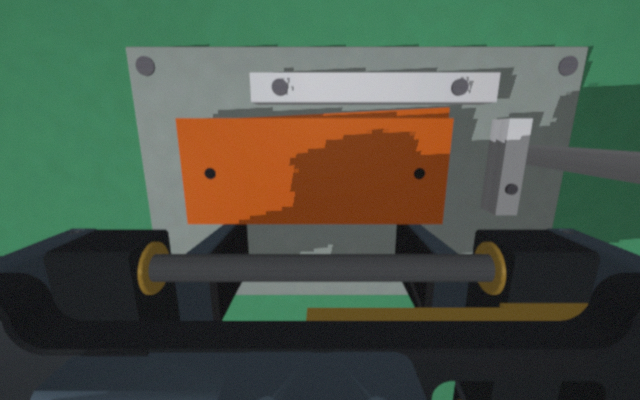

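The top board is now square along the fingers (177–453 px), and the low board shows only a thin wedge at the fence side (450,110). I'll continue gently.

```bash
python3 -m crank '[{"dx":0.0031,"dy":0.0006,"dz":0,"yaw":0},{"dx":0.0031,"dy":0.0006,"dz":0,"yaw":0},{"dx":0.0031,"dy":0.0006,"dz":0,"yaw":0},{"dx":0,"dy":0,"dz":0,"yaw":0}]'
python3 -m crank '[{"dx":0.0012,"dy":0.00023,"dz":0,"yaw":0},{"dx":0,"dy":0,"dz":0,"yaw":0}]'
python3 -m crank '[{"dx":0.0012,"dy":0.00023,"dz":0,"yaw":0},{"dx":0,"dy":0,"dz":0,"yaw":0}]'
```

```text
time_s: 11.52
ee_pos: [546.5, 45.1, 22.8]
ee_rot: [180.0, -0.0, 10.9]
force: [0.3, 0.2, 0.7]
gripper_width: 91.3
gripper_force: 0.0
time_s: 11.78
ee_pos: [547.1, 45.2, 22.7]
ee_rot: [180.0, 0.0, 10.9]
force: [-0.1, 0.8, -0.8]
gripper_width: 91.9
gripper_force: 0.2
time_s: 12.02
ee_pos: [548.0, 45.4, 22.7]
ee_rot: [180.0, 0.0, 10.9]
force: [-0.3, 0.0, 1.0]
gripper_width: 91.1
gripper_force: 0.3
```

```bash
for i in 1; do python3 -m crank '[{"dx":0.0012,"dy":0.00023,"dz":0,"yaw":0},{"dx":0,"dy":0,"dz":0,"yaw":0}]'; done
python3 - <<'E'
from h import *
im,c=grab('wrist','w5.png')
g=cv2.resize(im[40:230,120:580],(800,330),interpolation=cv2.INTER_CUBIC);cv2.imwrite('pics/c5.png',g[:,:,::-1])
E
```

```text
time_s: 12.28
ee_pos: [548.0, 45.4, 22.6]
ee_rot: [-180.0, 0.1, 11.0]
force: [-3.7, -0.2, 2.0]
gripper_width: 90.6
gripper_force: 1.9
```

View pics/c5.png

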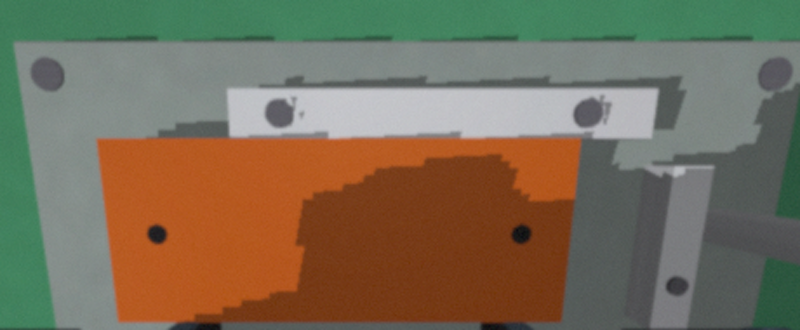

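Contact is made at about 3.7 N; the top board's edge lies along the long fence over its whole length. Next is the x push: back off, lift, go round to the far end and descend.

```bash
python3 -m crank '[{"dx":-0.0125,"dy":-0.0024,"dz":0,"yaw":0},{"dx":0,"dy":0,"dz":0.05,"yaw":0},{"dx":0,"dy":0,"dz":0.025,"yaw":0},{"dx":0.0117,"dy":0.0614,"dz":0,"yaw":0},{"dx":0.0117,"dy":0.0614,"dz":0,"yaw":0},{"dx":0.0117,"dy":0.0614,"dz":0,"yaw":0},{"dx":0,"dy":0,"dz":-0.04,"yaw":0},{"dx":0,"dy":0,"dz":-0.033,"yaw":0},{"dx":0,"dy":0,"dz":-0.002,"yaw":0},{"dx":0,"dy":0,"dz":0,"yaw":0}]'
python3 - <<'E'
from h import *
s=telemetry.state();O=np.array([580,30.6]);d=s['ee_pos'][:2]-O;print('jig',d@[.191,-.982],d@[.982,.191])
E
```

```text
time_s: 13.58
ee_pos: [567.6, 191.0, 23.4]
ee_rot: [-180.0, -0.1, 10.9]
force: [0.6, 0.4, 0.0]
gripper_width: 91.4
gripper_force: 0.0
jig -159.8806459970894 18.417233818064776
```

```bash
python3 -m crank '[{"dx":0.0012,"dy":-0.00614,"dz":0,"yaw":0},{"dx":0.0012,"dy":-0.00614,"dz":0,"yaw":0},{"dx":0.0012,"dy":-0.00614,"dz":0,"yaw":0},{"dx":0.0012,"dy":-0.00614,"dz":0,"yaw":0},{"dx":0.0012,"dy":-0.00614,"dz":0,"yaw":0},{"dx":0.0012,"dy":-0.00614,"dz":0,"yaw":0},{"dx":0,"dy":0,"dz":0,"yaw":0}]'
python3 -m crank '[{"dx":0.0006,"dy":-0.003,"dz":0,"yaw":0},{"dx":0.0006,"dy":-0.003,"dz":0,"yaw":0},{"dx":0,"dy":0,"dz":0,"yaw":0}]'
python3 -m crank '[{"dx":0.00024,"dy":-0.00123,"dz":0,"yaw":0},{"dx":0.00024,"dy":-0.00123,"dz":0,"yaw":0},{"dx":0,"dy":0,"dz":0,"yaw":0}]'
python3 - <<'E'
from h import *
s=telemetry.state();O=np.array([580,30.6]);d=s['ee_pos'][:2]-O;print('jig',d@[.191,-.982],d@[.982,.191])
im,c=grab('wrist','w6.png')
hsv=cv2.cvtColor(im,cv2.COLOR_RGB2HSV);m=cv2.inRange(hsv,(5,110,30),(18,255,255))
k=max(cv2.findContours(m,cv2.RETR_EXTERNAL,cv2.CHAIN_APPROX_NONE)[0],key=cv2.contourArea);w=np.array([ray(c,*p[0],32) for p in k])-O
x=w@[.191,-.982];y=w@[.982,.191];print('board x',x.min(),x.max(),'y',y.min(),y.max())
E
```

```text
time_s: 14.45
ee_pos: [572.9, 161.0, 22.6]
ee_rot: [180.0, 0.0, 10.9]
force: [-0.5, 0.5, 0.0]
gripper_width: 91.6
gripper_force: 0.0
time_s: 14.82
ee_pos: [573.8, 156.6, 22.7]
ee_rot: [180.0, 0.0, 10.9]
force: [-0.0, -0.0, 0.3]
gripper_width: 91.0
gripper_force: 0.0
time_s: 15.2
ee_pos: [574.2, 154.7, 22.8]
ee_rot: [180.0, -0.0, 10.9]
force: [-0.6, 1.0, -0.9]
gripper_width: 91.4
gripper_force: 0.1
jig -122.93677016516423 18.03217629867625
board x -72.6552434416002 58.5686919082246 y 17.51862966424456 48.665545127669425
```

```bash
python3 -m crank '[{"dx":0.00024,"dy":-0.00123,"dz":0,"yaw":0},{"dx":0.00024,"dy":-0.00123,"dz":0,"yaw":0},{"dx":0.00024,"dy":-0.00123,"dz":0,"yaw":0},{"dx":0,"dy":0,"dz":0,"yaw":0}]'
python3 - <<'E'
from h import *
O=np.array([580,30.6])
im,c=grab('wrist','w7.png')
hsv=cv2.cvtColor(im,cv2.COLOR_RGB2HSV);m=cv2.inRange(hsv,(5,110,30),(18,255,255))
k=max(cv2.findContours(m,cv2.RETR_EXTERNAL,cv2.CHAIN_APPROX_NONE)[0],key=cv2.contourArea);print(cv2.boundingRect(k));w=np.array([ray(c,*p[0],32) for p in k])-O
x=w@[.191,-.982];y=w@[.982,.191];print('board x',x.min(),x.max(),'y',y.min(),y.max())
cv2.imwrite('pics/w7c.png',im[:,:,::-1])
E
```

```text
time_s: 15.75
ee_pos: [574.8, 151.7, 22.7]
ee_rot: [180.0, 0.0, 10.9]
force: [-0.6, 0.2, -0.3]
gripper_width: 91.2
gripper_force: 0.1
(411, 201, 229, 54)
board x -69.5121133532534 61.68908270321192 y 17.520263421395548 48.680285127394846
```

```bash
python3 -m crank '[{"dx":0.00024,"dy":-0.00123,"dz":0,"yaw":0},{"dx":0.00024,"dy":-0.00123,"dz":0,"yaw":0},{"dx":0.00024,"dy":-0.00123,"dz":0,"yaw":0},{"dx":0,"dy":0,"dz":0,"yaw":0}]'
python3 -m crank '[{"dx":0.00024,"dy":-0.00123,"dz":0,"yaw":0},{"dx":0.00024,"dy":-0.00123,"dz":0,"yaw":0},{"dx":0,"dy":0,"dz":0,"yaw":0}]'
```

```text
time_s: 16.3
ee_pos: [575.0, 150.9, 22.9]
ee_rot: [-179.8, -0.0, 10.9]
force: [-2.8, 7.3, 0.8]
gripper_width: 91.1
gripper_force: 4.2
time_s: 16.68
ee_pos: [575.2, 150.8, 23.1]
ee_rot: [-179.6, -0.0, 10.8]
force: [-3.1, 14.5, 1.0]
gripper_width: 90.9
gripper_force: 7.5
```

```bash
python3 -m crank '[{"dx":-0.0025,"dy":0.0135,"dz":0,"yaw":0},{"dx":0,"dy":0,"dz":0.05,"yaw":0},{"dx":0,"dy":0,"dz":0.025,"yaw":0},{"dx":-0.0145,"dy":-0.0567,"dz":0,"yaw":0},{"dx":-0.0145,"dy":-0.0567,"dz":0,"yaw":0},{"dx":-0.0145,"dy":-0.0567,"dz":0,"yaw":0},{"dx":0,"dy":0,"dz":-0.04,"yaw":0},{"dx":0,"dy":0,"dz":-0.033,"yaw":0},{"dx":0,"dy":0,"dz":-0.002,"yaw":0},{"dx":0,"dy":0,"dz":0,"yaw":0}]'
python3 - <<'E'
from h import *
s=telemetry.state();O=np.array([580,30.6]);d=s['ee_pos'][:2]-O;print('jig',d@[.191,-.982],d@[.982,.191])
im,c=grab('wrist','w8.png')
hsv=cv2.cvtColor(im,cv2.COLOR_RGB2HSV);m=cv2.inRange(hsv,(5,110,30),(18,255,255))
k=max(cv2.findContours(m,cv2.RETR_EXTERNAL,cv2.CHAIN_APPROX_NONE)[0],key=cv2.contourArea);print(cv2.boundingRect(k))
w=np.array([ray(c,*p[0],32) for p in k],np.float32)-O.astype(np.float32);x=w@[.191,-.982];y=w@[.982,.191];print('board x',x.min(),x.max(),'y',y.min(),y.max(),cv2.minAreaRect(w))
E
```

```text
time_s: 17.92
ee_pos: [539.4, 21.6, 23.3]
ee_rot: [180.0, -0.0, 11.0]
force: [0.4, -0.2, 0.7]
gripper_width: 91.4
gripper_force: 0.0
jig 1.0598306334472372 -41.630427527685605
(191, 93, 283, 110)
board x -63.00315084838867 78.18735144042968 y -11.660441871643066 44.39020457458496 ((17.51821517944336, -4.3235931396484375), (55.96770095825195, 141.10385131835938), 10.97115421295166)
```

The board now measures x -63..78.2 and y -11.7..44.4 in the jig, so it is home. One more light y press to seat both.

```bash
python3 -m crank '[{"dx":0.0061,"dy":0.0012,"dz":0,"yaw":0},{"dx":0.0061,"dy":0.0012,"dz":0,"yaw":0},{"dx":0.0037,"dy":0.0007,"dz":0,"yaw":0},{"dx":0.0012,"dy":0.00024,"dz":0,"yaw":0},{"dx":0,"dy":0,"dz":0,"yaw":0}]'
python3 -m crank '[{"dx":0.0012,"dy":0.00024,"dz":0,"yaw":0},{"dx":0.0012,"dy":0.00024,"dz":0,"yaw":0},{"dx":0,"dy":0,"dz":0,"yaw":0}]'
```

```text
time_s: 18.6
ee_pos: [552.1, 24.3, 22.6]
ee_rot: [-180.0, 0.1, 11.0]
force: [-1.5, -0.3, 0.2]
gripper_width: 91.5
gripper_force: 0.8
time_s: 18.98
ee_pos: [552.1, 24.3, 22.3]
ee_rot: [-180.0, 0.3, 11.0]
force: [-5.8, -1.4, 2.9]
gripper_width: 91.4
gripper_force: 3.1
```

```bash
python3 -m crank '[{"dx":-0.0175,"dy":-0.003,"dz":0,"yaw":0},{"dx":0,"dy":0,"dz":0.06,"yaw":0},{"dx":0,"dy":0,"dz":0.07,"yaw":1},{"dx":0,"dy":0,"dz":0.07,"yaw":1},{"dx":0,"dy":-0.02,"dz":0.051,"yaw":1},{"dx":-0.0069,"dy":-0.065,"dz":0,"yaw":1},{"dx":-0.0069,"dy":-0.065,"dz":0,"yaw":1},{"dx":-0.0069,"dy":-0.065,"dz":0,"yaw":1},{"dx":-0.0069,"dy":-0.065,"dz":0,"yaw":1},{"dx":-0.0069,"dy":-0.065,"dz":0,"yaw":1}]'
python3 -m crank '[{"dx":-0.0069,"dy":-0.065,"dz":0,"yaw":1},{"dx":-0.0069,"dy":-0.065,"dz":0,"yaw":1},{"dx":-0.0069,"dy":-0.065,"dz":0,"yaw":1},{"dx":-0.0069,"dy":-0.065,"dz":0,"yaw":0.95},{"dx":0,"dy":-0.055,"dz":0,"yaw":0},{"dx":0,"dy":0,"dz":0,"yaw":0},{"dx":0,"dy":0,"dz":0,"yaw":0},{"dx":0,"dy":0,"dz":0,"yaw":0}]'
python3 - <<'E'
from h import *
im,c=grab('wrist','w9.png');s=telemetry.state();print(s['ee_pos'],s['ee_rot'],s['time_s']);np.save('w9.npy',c['world_from_camera'])
hsv=cv2.cvtColor(im,cv2.COLOR_RGB2HSV)
p0=proj(c,(544.5,-302,14));h0=proj(c,(520.7,-370,14));print(p0,h0)
m=((hsv[:,:,1]<45)&(hsv[:,:,2]>110)).astype(np.uint8)*255
m|=cv2.inRange(hsv,(105,90,60),(130,255,255)); m=cv2.morphologyEx(m,cv2.MORPH_CLOSE,np.ones((3,3)))
m[218:]=0
for k in cv2.findContours(m,cv2.RETR_EXTERNAL,cv2.CHAIN_APPROX_NONE)[0]:
    if cv2.contourArea(k)<800: continue
    w=np.array([ray(c,*p[0],14) for p in k],np.float32);print(cv2.minAreaRect(w),cv2.boundingRect(k))
u,v=np.round(h0).astype(int);g=im[v-15:v+16,u-15:u+16].min(2).astype(float)
d=(g<g.max()*.5);d=cv2.connectedComponentsWithStats(d.astype(np.uint8))
for st,ce in zip(d[2][1:],d[3][1:]):print('blob',st,ray(c,ce[0]+u-15,ce[1]+v-15,14),ce+[u-15,v-15])
E
```

```text
time_s: 20.23
ee_pos: [512.8, -255.5, 223.8]
ee_rot: [179.9, -0.0, 51.1]
force: [1.2, 1.1, 0.0]
gripper_width: 91.0
gripper_force: 0.0
time_s: 21.22
ee_pos: [491.2, -504.5, 223.9]
ee_rot: [180.0, -0.0, 70.8]
force: [0.4, 0.1, -0.3]
gripper_width: 91.3
gripper_force: 0.0
[ 491.27977752 -504.51268418  224.04017506] [1.79962538e+02 1.44800851e-03 7.07699516e+01] 21.275
[306.38271511  -1.12461923] [307.07402195  68.62844564]
((713.2313232421875, -575.9255981445312), (102.56175994873047, 378.9059753417969), 70.78167724609375) (354, 138, 286, 80)
((377.0813903808594, -430.8365478515625), (79.00178527832031, 32.02605056762695), 83.25143432617188) (196, 125, 42, 66)
((650.3944702148438, -426.77252197265625), (49.32520294189453, 52.49854278564453), 42.25654220581055) (401, 57, 48, 45)
((532.58056640625, -346.7231750488281), (90.24683380126953, 37.25872802734375), 71.00032806396484) (293, 0, 34, 87)
((353.57135009765625, -269.5342102050781), (37.70174026489258, 181.10145568847656), 57.26369857788086) (59, 0, 162, 68)
blob [ 0  0  3 31 81] [ 504.20543864 -366.30150929] [292.85185185  70.40740741]
blob [ 13   9  11  13 119] [ 523.6668339  -371.46299335] [309.86554622  69.        ]
```

```bash
python3 -m crank '[{"dx":0.0174,"dy":0.0628,"dz":0,"yaw":0.04},{"dx":0.0174,"dy":0.0628,"dz":0,"yaw":0},{"dx":0.0174,"dy":0.0628,"dz":0,"yaw":0},{"dx":0.0174,"dy":0.0628,"dz":0,"yaw":0},{"dx":0,"dy":0,"dz":-0.07,"yaw":0},{"dx":0,"dy":0,"dz":-0.07,"yaw":0},{"dx":0,"dy":0,"dz":-0.065,"yaw":0},{"dx":0,"dy":0,"dz":-0.04,"yaw":0},{"dx":0,"dy":0,"dz":-0.02,"yaw":0},{"dx":0,"dy":0,"dz":0,"yaw":0}]'
python3 -m crank '[{"dx":0,"dy":0,"dz":0,"yaw":0},{"dx":0,"dy":0,"dz":0,"yaw":0},{"dx":0,"dy":0,"dz":0,"yaw":0},{"dx":0,"dy":0,"dz":0,"yaw":0},{"dx":0,"dy":0,"dz":0,"yaw":0},{"dx":0,"dy":0,"dz":0,"yaw":0},{"dx":0,"dy":0,"dz":0,"yaw":0},{"dx":0,"dy":0,"dz":0,"yaw":0}]' 0.3 40
```

```text
time_s: 22.52
ee_pos: [546.5, -304.2, 11.3]
ee_rot: [-180.0, -0.0, 70.9]
force: [-0.2, -0.2, -0.2]
gripper_width: 91.2
gripper_force: 0.0
time_s: 23.52
ee_pos: [546.6, -304.8, 11.5]
ee_rot: [180.0, 0.0, 70.9]
force: [0.0, -0.2, -0.2]
gripper_width: 35.9
gripper_force: 40.0
```

```bash
python3 -m crank '[{"dx":0,"dy":0,"dz":0.03,"yaw":0},{"dx":0,"dy":0,"dz":0.07,"yaw":0},{"dx":0,"dy":0,"dz":0.073,"yaw":0},{"dx":0.01173,"dy":0.0639,"dz":0,"yaw":1},{"dx":0.01173,"dy":0.0639,"dz":0,"yaw":1},{"dx":0.01173,"dy":0.0639,"dz":0,"yaw":1},{"dx":0.01173,"dy":0.0639,"dz":0,"yaw":1},{"dx":0.01173,"dy":0.0639,"dz":0,"yaw":1},{"dx":0.01173,"dy":0.0639,"dz":0,"yaw":1},{"dx":0,"dy":0,"dz":0,"yaw":0.02}]'
python3 -m crank '[{"dx":0,"dy":0,"dz":0,"yaw":0},{"dx":0,"dy":0,"dz":0,"yaw":0},{"dx":0,"dy":0,"dz":0,"yaw":0},{"dx":0,"dy":0,"dz":0,"yaw":0}]'
python3 - <<'E'
from h import *
s=telemetry.state();print(s['ee_pos'],s['ee_rot'],s['force'],s['gripper_width'])
t=[]
for n,half in(('top',20),('scene',20),('wrist',None)):
    im,c=grab(n,'hv_%s.png'%n)
    a=np.array(proj(c,(616.4,-67.5,112)));b=np.array(proj(c,(616.4,-67.5,152)));print(n,'tip',a,'holetop',b)
    if half:
        u,v=np.round(b).astype(int);g=im[v-30:v+30,u-30:u+30];print('crop origin',u-30,v-30);t.append(cv2.resize(g,(400,400),interpolation=cv2.INTER_CUBIC))
    else: w=cv2.resize(im[0:330],(388,200))
m=np.hstack(t);m=np.vstack([m,np.hstack([w,np.zeros((200,412,3),np.uint8)])]);cv2.imwrite('pics/hv.png',m[:,:,::-1])
E
```

```text
time_s: 24.78
ee_pos: [602.5, 5.5, 148.9]
ee_rot: [-179.9, -0.1, 101.3]
force: [0.6, -0.4, -3.8]
gripper_width: 35.9
gripper_force: 40.0
time_s: 25.28
ee_pos: [602.8, 1.2, 150.0]
ee_rot: [180.0, 0.0, 100.9]
force: [-0.4, -0.1, -3.5]
gripper_width: 35.4
gripper_force: 40.0
[602.75944057   1.18153819 149.95862473] [1.79996850e+02 6.25708809e-04 1.00916891e+02] [-0.35737649 -0.05108778 -3.47486699] 35.372948864348594
top tip [350.08249841 178.22195215] holetop [350.94564383 175.22116939]
crop origin 321 145
scene tip [305.9455169  206.33080395] holetop [305.65846199 198.12785507]
crop origin 276 168
wrist tip [321.80171199 311.04049704] holetop [321.84851966 348.03916198]
```

View pics/hv.png

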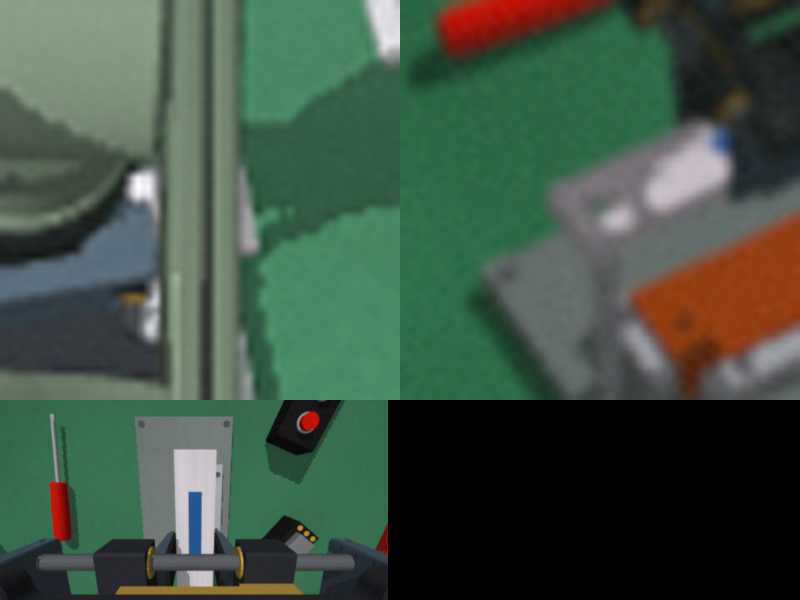

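Scene view: the hole at about (307.5,199) px against a predicted (305.7,198.1), with the rod standing directly beneath it. In the top view the arm hides the hole. I'll lower by feel.

```bash
python3 -m crank '[{"dx":0,"dy":0.0008,"dz":-0.02,"yaw":0},{"dx":0,"dy":0,"dz":-0.008,"yaw":0},{"dx":0,"dy":0,"dz":0,"yaw":0},{"dx":0,"dy":0,"dz":0,"yaw":0}]'
python3 -m crank '[{"dx":0,"dy":0,"dz":-0.0025,"yaw":0},{"dx":0,"dy":0,"dz":-0.0025,"yaw":0},{"dx":0,"dy":0,"dz":0,"yaw":0}]'
python3 -m crank '[{"dx":0,"dy":0,"dz":-0.0025,"yaw":0},{"dx":0,"dy":0,"dz":-0.0025,"yaw":0},{"dx":0,"dy":0,"dz":0,"yaw":0}]'
```

```text
time_s: 25.92
ee_pos: [603.0, 2.6, 127.6]
ee_rot: [180.0, 0.0, 101.0]
force: [-0.8, -0.5, -3.1]
gripper_width: 35.7
gripper_force: 40.0
time_s: 26.3
ee_pos: [602.7, 2.6, 123.4]
ee_rot: [-180.0, -0.0, 101.0]
force: [0.0, -0.0, -2.7]
gripper_width: 35.6
gripper_force: 40.0
time_s: 26.68
ee_pos: [602.7, 2.6, 119.2]
ee_rot: [-180.0, -0.0, 101.0]
force: [0.4, 0.5, -2.8]
gripper_width: 35.7
gripper_force: 40.0
```

```bash
python3 -m crank '[{"dx":0,"dy":0,"dz":-0.0025,"yaw":0},{"dx":0,"dy":0,"dz":-0.0025,"yaw":0},{"dx":0,"dy":0,"dz":0,"yaw":0}]'
python3 -m crank '[{"dx":0,"dy":0,"dz":-0.0035,"yaw":0},{"dx":0,"dy":0,"dz":-0.0035,"yaw":0},{"dx":0,"dy":0,"dz":0,"yaw":0}]'
```

```text
time_s: 27.05
ee_pos: [602.7, 2.6, 115.3]
ee_rot: [-180.0, -0.0, 101.0]
force: [-0.0, 0.0, -2.4]
gripper_width: 35.7
gripper_force: 40.0
time_s: 27.42
ee_pos: [602.6, 2.6, 109.5]
ee_rot: [-180.0, -0.0, 101.0]
force: [-0.5, 0.6, -2.7]
gripper_width: 35.6
gripper_force: 40.0
```

```bash
python3 -m crank '[{"dx":0,"dy":0,"dz":-0.008,"yaw":0},{"dx":0,"dy":0,"dz":-0.008,"yaw":0},{"dx":0,"dy":0,"dz":-0.008,"yaw":0},{"dx":0,"dy":0,"dz":-0.008,"yaw":0},{"dx":0,"dy":0,"dz":0,"yaw":0}]'
python3 -m crank '[{"dx":0,"dy":0,"dz":-0.008,"yaw":0},{"dx":0,"dy":0,"dz":-0.008,"yaw":0},{"dx":0,"dy":0,"dz":-0.008,"yaw":0},{"dx":0,"dy":0,"dz":-0.008,"yaw":0},{"dx":0,"dy":0,"dz":-0.008,"yaw":0},{"dx":0,"dy":0,"dz":-0.002,"yaw":0},{"dx":0,"dy":0,"dz":0,"yaw":0}]'
```

```text
time_s: 28.05
ee_pos: [602.4, 2.6, 83.5]
ee_rot: [-179.9, -0.0, 101.0]
force: [0.2, -0.6, -3.4]
gripper_width: 35.9
gripper_force: 40.0
time_s: 28.92
ee_pos: [602.9, 2.6, 50.7]
ee_rot: [180.0, -0.0, 101.0]
force: [0.5, -0.4, -3.7]
gripper_width: 35.8
gripper_force: 40.0
```

```bash
python3 -m crank '[{"dx":0,"dy":0,"dz":-0.004,"yaw":0},{"dx":0,"dy":0,"dz":-0.0025,"yaw":0},{"dx":0,"dy":0,"dz":0,"yaw":0}]'
python3 -m crank '[{"dx":0,"dy":0,"dz":-0.0012,"yaw":0},{"dx":0,"dy":0,"dz":0,"yaw":0}]'
```

```text
time_s: 29.3
ee_pos: [602.7, 2.6, 45.4]
ee_rot: [-180.0, -0.0, 101.0]
force: [-0.6, -0.8, -3.3]
gripper_width: 35.5
gripper_force: 40.0
time_s: 29.55
ee_pos: [602.8, 2.6, 44.6]
ee_rot: [180.0, 0.0, 101.0]
force: [-0.1, -0.2, -3.0]
gripper_width: 35.8
gripper_force: 40.0
```

```bash
python3 -m crank '[{"dx":0,"dy":0,"dz":-0.0012,"yaw":0},{"dx":0,"dy":0,"dz":0,"yaw":0}]'
python3 -m crank '[{"dx":0,"dy":0,"dz":0,"yaw":0},{"dx":0,"dy":0,"dz":0,"yaw":0},{"dx":0,"dy":0,"dz":0,"yaw":0},{"dx":0,"dy":0,"dz":0,"yaw":0}]' 0.5
```

```text
time_s: 29.8
ee_pos: [602.8, 2.6, 43.6]
ee_rot: [180.0, -0.0, 101.0]
force: [0.4, -0.3, -2.8]
gripper_width: 35.7
gripper_force: 40.0
time_s: 30.3
ee_pos: [602.9, 2.6, 43.8]
ee_rot: [180.0, 0.0, 101.0]
force: [-0.6, -0.5, -0.1]
gripper_width: 45.3
gripper_force: 0.0
```

Released. I'll lift off straight and check the bar and boards numerically from the wrist camera.

```bash
python3 -m crank '[{"dx":0,"dy":0,"dz":0.03,"yaw":0},{"dx":0,"dy":0,"dz":0.07,"yaw":0},{"dx":0,"dy":0,"dz":0.07,"yaw":0},{"dx":0,"dy":-0.04,"dz":0.055,"yaw":0},{"dx":0,"dy":-0.07,"dz":0,"yaw":0},{"dx":-0.005,"dy":-0.07,"dz":0,"yaw":0},{"dx":0,"dy":-0.025,"dz":0,"yaw":0},{"dx":0,"dy":0,"dz":0,"yaw":0},{"dx":0,"dy":0,"dz":0,"yaw":0}]' 1
python3 - <<'E'
from h import *
O=np.array([580,30.6]);J=lambda w:np.c_[(w-O)@[.191,-.982],(w-O)@[.982,.191]]
im,c=grab('wrist','end.png');s=telemetry.state();print(s['ee_pos'],s['time_s'])
hsv=cv2.cvtColor(im,cv2.COLOR_RGB2HSV)
m=((hsv[:,:,1]<40)&(hsv[:,:,2]>165)).astype(np.uint8)*255|cv2.inRange(hsv,(105,90,60),(130,255,255));m[215:]=0
m=cv2.morphologyEx(m,cv2.MORPH_OPEN,np.ones((3,3)))
for k in cv2.findContours(m,cv2.RETR_EXTERNAL,cv2.CHAIN_APPROX_NONE)[0]:
    if cv2.contourArea(k)>400 and 250<cv2.boundingRect(k)[0]<420: print('white',cv2.boundingRect(k),cv2.minAreaRect(J(np.array([ray(c,*p[0],46) for p in k])).astype(np.float32)))
b=cv2.inRange(hsv,(5,110,30),(18,255,255))
for k in cv2.findContours(b,cv2.RETR_EXTERNAL,cv2.CHAIN_APPROX_NONE)[0]:
    if cv2.contourArea(k)>60:
        w=J(np.array([ray(c,*p[0],32) for p in k]));print('board',cv2.boundingRect(k),w.min(0),w.max(0))
print('tip exp',proj(c,(616.4,-67.5,112)))
# top view too
im,c=grab('top','endtop.png');hsv=cv2.cvtColor(im,cv2.COLOR_RGB2HSV);b=cv2.inRange(hsv,(5,110,30),(18,255,255))
for k in cv2.findContours(b,cv2.RETR_EXTERNAL,cv2.CHAIN_APPROX_NONE)[0]:
    x,y,_,_=cv2.boundingRect(k)
    if cv2.contourArea(k)>30 and 260<x<370 and 150<y<240:
        w=J(np.array([ray(c,*p[0],32) for p in k]));print('top board',w.min(0),w.max(0))
E
```

```text
time_s: 31.42
ee_pos: [598.9, -160.0, 223.5]
ee_rot: [180.0, -0.1, 101.1]
force: [0.5, 0.1, 0.2]
gripper_width: 91.2
gripper_force: 0.0
[ 598.95937058 -159.78142978  223.53375017] 31.475
white (380, 0, 12, 58) ((21.607654571533203, 48.380706787109375), (53.4596061706543, 11.031826972961426), 0.4421437084674835)
white (337, 0, 37, 128) ((57.72896194458008, 16.795997619628906), (36.244171142578125, 125.66322326660156), 89.92830657958984)
board (371, 0, 10, 90) [-10.35255353  37.95392644] [78.59998246 44.95623978]
board (328, 0, 10, 89) [-10.3212539  -11.22830318] [77.57135708 -1.53240284]
tip exp [360.64439408 106.39285565]
top board [-63.04937974 -15.16747637] [74.63305271 -1.78935659]
top board [-62.19426227  37.11961384] [76.62626793 42.53600221]
```

```bash
python3 -c "
from workcell import ticket
print(ticket.job_done())"
```

```text
the job is handed in; nothing more can be done
None
```

I handed the job in at about 31.5 s. Both boards are stacked against the two fences and the bar is over the rod, lying along the stack and let go. My last camera measurements agree with that, but no judging result came back.

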